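# Fetch the small bowl from behind two tall pots in a pottery's drying rack

### The arm

A 7-joint arm with a two-finger parallel gripper is mounted at the origin on the work surface. World frame = base frame: x ahead of the robot, y to its left, z up, the work surface at z = 0. Lengths are in m, angles in rad, forces in N, time in s.
With the tool pointing down it reaches from about 0.425 to 0.95 m from the base axis. Payload 16.7 kg.
Tool frame: the origin (TCP) lies at the very end of the fingers, on their centre line; the grasp point (between the pads) lies 19 mm behind it (robot.grip_depth is the distance from the TCP to the grasp point, in m); z points along the fingers, y is the direction in which the jaws open and shut (so a half turn about z gives the same grasp; the last joint's range is limited). The gripper opens to 94 mm and grips with 3 to 60 N. Pads are 16 mm wide; open, the fingers measure 119 mm over their backs; the gripper's body (75 mm by 177 mm) begins 78 mm behind the grasp point.
Start: joints at [-1.327, 0.426, 0.074, 1.606, -0.034, 1.111, -0.067], TCP at [0.258, 0.624, 0.205] pointing down, gripper open.
Joint ranges: [-2.85, 2.85], [-0.5, 2.14], [-1.23, 1.37], [0.21, 2.46], [-1.02, 4.16], [0.16, 2.05], [-2.73, 2.73]. Speed limits (rad/s): [1.89, 1.89, 2.39, 2.39, 3.01, 3.01, 3.01].

### API

Orientations are given as a unit quaternion [w, x, y, z].
In Python, from workcell import robot gives the robot as it stands. Calls block until the motion is done:
- robot.goto(position, orientation): joint-space move of the TCP to a pose.
- robot.servo_line(position, rotation=None, rate=0.15, max_force=None): straight line of the TCP; rotation=None keeps the orientation; rate is the mean speed in m/s. With max_force (N) it stops when the force on the tool has changed by that much, and returns True; else False.
- robot.goto_joints(angles): joint-space move.
- robot.set_gripper(opening): finger opening in m; the grip force is fixed at half the most; returns when the fingers have stopped.
- robot.pause(seconds).
- robot.inverse_kinematics(position, orientation): joint angles nearest the present ones, or None.
- robot.read_state(): the state.
- robot.get_image(name): name is "scene" or "top" or "wrist"; returns (picture, depth): 400x640x3 uint8, red, green, blue; 400x640 float32, m along the optical axis (not along the pixel's ray), 0 where there is no reading.
- robot.camera_info(name): a dict with "mtx" (3x3 intrinsics, pixels), "cam_to_world" (4x4, takes a point from camera to world coordinates). Camera axes: x right, y down, z forward; pixel columns grow to the right and rows downward; lengths in m; the calibration is good to about 2 mm. A picture is of the moment at which its call begins: read the wrist's pose just before it. camera_info takes no time and is no camera call; for the wrist camera it gives the pose at the moment of the call.
A pose or a line that the arm cannot do raises robot.IKError and nothing moves.
- robot.finish_job(): hands the job in, once; it reports no verdict.
Trained networks look in the newest picture that a camera, given by its name, has taken for a name from the list of things; names that differ only in an ending like _2 or _b are one class to them, and where a whole thing is asked for, a point or a joint stands for the part that bears it (a point fixed in the world has none). Each returns a list of dicts, best first, with "conf" (0 to 1); they miss things now and then, are a little off and sometimes report something else, mostly with a low value. They report only what shows in the picture. A call takes as long as a camera call. They do not tell look-alikes from the thing itself.
- robot.regions_of(camera, target): "region" (400x640 bool, what is visible of it).
- robot.tip_of(camera, target): "point" ([x, y, z] in m, in world coordinates, good to about 4 mm: a listed point, or the origin of a listed thing).
The state is a dict: "clock": time; "joints": joint angles; "joint_vel": joint speeds; "joint_efforts": joint torques, N m; "ee_pos": TCP position; "orientation": TCP orientation; "force": force on the tool from outside, world axes, zero at the start; "torque": the same for the moment, N m; "opening": finger opening in m.
Only numpy, scipy, OpenCV 4.12 (cv2) and the standard library are available. Lean on these libraries where they do the work, as an engineer would, in place of code of your own. Each camera call takes 0.05 s, during which the arm holds its last target.

### The job

In the drying rack, the small round bowl is boxed in behind the tumbler and the vase. First take both tall pots out and stand them upright on the ware board, then set the bowl upright in the middle of the banding wheel, and only then put the tumbler and the vase back, each upright where it stood at the start. Leave the square dish and the pinch pot in the other lane where they are.

Things in the scene. Friction and masses are not known exactly. Their poses are not given: they have to be found in the camera images.
- rack: Fixed plywood slab 240 (x) x 218 (y) x 12 mm; origin: centre of its underside, on the table. x runs along its two lanes, away from the robot (yaw within 0.2 rad). Three fences 22 mm thick, full length, at y = -98, 0, 98 mm, tops 46 mm above the table; two lanes 76 mm wide, open at both ends, centre lines y = -49 and 49 mm. Pots stand on the slab, 12 mm up; bowl at the far (+x) end of either lane.
- wheel_top (a point): Banding wheel: a fixed round metal turntable, head 180 mm across with turned grooves; this point is the middle of its flat top, 50 mm above the table. It does not turn.
- board_top (a point): Ware board: a fixed plank 150 (x) x 220 (y) x 18 mm lying on the table, empty; this point is the centre of its top, axes along its sides, z up.
- bowl_mid (a point): Small round bowl, white with brown foot: foot 42 mm, flaring side, rim 58 mm across, 40 mm high, open, about 90 g; point on its axis half-way up (20 mm above its foot), z up. Some 9 mm from the fences at either side and from the pot before it, so fingers can take it only along the lane (one before, one behind it), once the tall pots are gone.
- tumbler_mid (a point): Tumbler, a tall straight cylinder 60 mm across (foot 56 mm), 105 mm high, open on top, white with a brown base, about 240 g; this point is on its axis half-way up (52.5 mm above its foot), z up.
- vase_mid (a point): Vase, a tall round pot 125 mm high, white with a brown base: foot 50 mm, belly 62 mm across from 34 to 66 mm up, straight neck 42 mm across from 92 to 112 mm up, rim 50 mm at the top, open, about 260 g; this point is on its axis half-way up (62.5 mm above its foot), z up.
- dish_mid (a point): Square dish, white, 56 x 56 x 26 mm, open on top, in the other lane's far part: to be left alone. This point is its centre, 13 mm up.
- pinch_pot_mid (a point): Pinch pot, round, brown, 56 mm across at its belly, 32 mm high, in the other lane before the square dish: to be left alone. This point is on its axis, 16 mm up.
There are look-alikes about, which are no part of the job. What is shaped like the part that bears tumbler_mid but pink or red is not meant.

How it is judged:
By the outcome, as a careful person would: the job done as asked, in the order asked, and still so for the second after the job is handed in, with the robot touching nothing.
It also fails if it takes over 131 s, if anything falls off the work surface, if the arm or the gripper's body presses on something with over 40 N, if the wrist force passes 120 N, or if a joint passes its speed limit or range.

## Working session

There is one attempt and no reset: what is moved stays moved. The work goes in short steps, each a Python script; the robot and the scene stay as the last script left them, time stands still between calls to the robot, and variables do not carry over. Pictures are saved under pics/ and viewed, and the job is handed in when it is done.

```bash
ls -la; mkdir -p pics
python3 - <<'E'
from workcell import robot
import cv2,numpy as np
print(robot.read_state())
for n in ["scene","top"]:
    im,d=robot.get_image(n)
    cv2.imwrite(f"pics/{n}0.png",im[:,:,::-1])
    ci=robot.camera_info(n);print(n,np.round(ci["mtx"],1).tolist(),np.round(ci["cam_to_world"],3).tolist())
    for t in ["rack","wheel_top","board_top","bowl_mid","tumbler_mid","vase_mid","dish_mid","pinch_pot_mid"]:
        for r in robot.tip_of(n,t)[:3]:
            p=np.array(r["point"]);M=np.linalg.inv(ci["cam_to_world"]);c=M[:3,:3]@p+M[:3,3];u=ci["mtx"]@c;u=u/u[2]
            print(t,round(r["conf"],2),np.round(p,3),np.round(u[:2]))
E
```

```text
total 12
drwxr-xr-x  3 agent agent 4096 Dec  7 06:14 .
drwxr-xr-x 23 root  root  4096 Dec  7 06:14 ..
drwxr-xr-x  2 agent agent 4096 Dec  7 06:14 pics
{'clock': 0.0, 'joints': array([-1.32751191,  0.42670546,  0.0738536 ,  1.60660928, -0.03411782,
        1.1108013 , -0.06711793]), 'joint_vel': array([ 0.00052561, -0.00116855,  0.00024074, -0.0009124 , -0.001161  ,
        0.00026507, -0.00113575]), 'joint_efforts': array([ 3.40548235e-03, -9.35822082e+01,  3.66888799e+00, -4.54185748e+01,
       -4.85597597e-02,  2.08096165e-02,  8.60469618e-05]), 'ee_pos': array([0.25822095, 0.62317868, 0.20479239]), 'orientation': array([-8.54775676e-05,  1.95161583e-01,  9.80770900e-01, -6.26176649e-04]), 'force': array([0.028101  , 0.2506241 , 0.05648303]), 'torque': array([ 0.03433405, -0.0075286 ,  0.01942733]), 'opening': 0.09399161657362433}
scene [[474.2, 0.0, 316.1], [0.0, 474.2, 203.8], [0.0, 0.0, 1.0]] [[-0.268, 0.605, -0.75, 1.51], [0.963, 0.157, -0.218, 0.355], [-0.015, -0.781, -0.625, 0.971], [0.0, 0.0, 0.0, 1.0]]
rack 0.81 [0.487 0.3   0.002] [397. 248.]
wheel_top 0.93 [ 0.496 -0.3  
[... 502 characters left out ...]
 0.0, 1.0]] [[0.008, -0.991, 0.137, 0.281], [-1.0, -0.005, 0.023, 0.04], [-0.022, -0.137, -0.99, 1.124], [0.0, 0.0, 0.0, 1.0]]
rack 0.88 [0.487 0.296 0.003] [237. 183.]
wheel_top 0.92 [ 0.496 -0.303  0.049] [458. 177.]
board_top 0.98 [ 0.544 -0.002  0.018] [345. 162.]
bowl_mid 0.87 [0.548 0.238 0.031] [257. 159.]
bowl_mid 0.26 [0.406 0.252 0.064] [248. 209.]
tumbler_mid 0.97 [0.408 0.254 0.065] [247. 208.]
tumbler_mid 0.93 [0.264 0.482 0.055] [159. 263.]
tumbler_mid 0.8 [0.275 0.373 0.053] [201. 259.]
vase_mid 0.55 [0.487 0.248 0.071] [250. 178.]
dish_mid 0.93 [0.567 0.338 0.023] [222. 153.]
pinch_pot_mid 0.53 [0.472 0.348 0.026] [217. 187.]
pinch_pot_mid 0.49 [0.55  0.236 0.034] [258. 158.]
```

View pics/scene0.png

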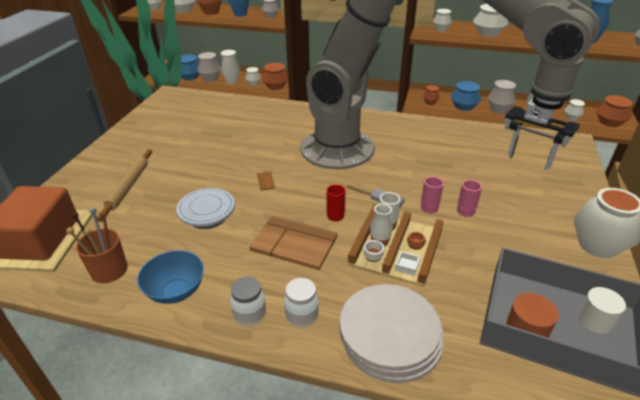

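View pics/top0.png

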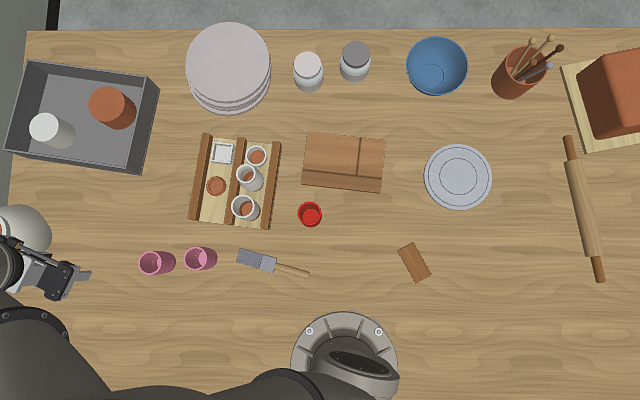

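Top view: the tumbler (white, brown base) is at (246,208), the vase at (248,177) and the bowl at (256,157), all in the right lane. Things that could be taken for the tumbler:
- pink at (156,263)
- pink at (200,258)
- red at (310,214)
- the white cup in the bin at (45,128)

I choose (246,208), because it is white and in the rack. The wheel is at (458,177) and the board at (344,162). Next I take a close view and fit the sizes.

```bash
cat > h.py <<'E'
from workcell import robot
import cv2,numpy as np
from scipy.optimize import least_squares
def q(phi): # tool down, jaw direction at angle phi in world xy
    a=(phi+np.pi/2)/2
    return np.array([0,np.cos(a),np.sin(a),0])
def cloud(n):
    ci=robot.camera_info(n); im,d=robot.get_image(n); 
    v,u=np.mgrid[0:400,0:640]; K=ci["mtx"]; M=ci["cam_to_world"]
    P=np.stack([(u-K[0,2])/K[0,0]*d,(v-K[1,2])/K[1,1]*d,d],-1)@M[:3,:3].T+M[:3,3]
    P[d<=0]=np.nan
    return im,P,ci
def circ(xy,r=None):
    f=(lambda p:np.hypot(xy[:,0]-p[0],xy[:,1]-p[1])-(p[2] if r is None else r))
    p0=[*xy.mean(0),0.03]
    s=least_squares(f,p0,loss="soft_l1",f_scale=0.002)
    return s.x,np.std(f(s.x))
def rims(P,items):
    for name,c,z,dz in items:
        m=(np.hypot(P[...,0]-c[0],P[...,1]-c[1])<0.042)&(abs(P[...,2]-z)<dz)
        if m.sum()<6: print(name,"few",m.sum());continue
        x,s=circ(P[m][:,:2]);print(name,m.sum(),np.round(x,4),"std",round(s,4),"z",np.round(P[m][:,2].mean(),4))
ITEMS=[("tumbler",(.407,.252),.117,.006),("vase",(.487,.248),.137,.006),("bowl",(.55,.238),.052,.006)]
def st():
    s=robot.read_state();print("t%.1f"%s["clock"],np.round(s["ee_pos"],4),"F",np.round(s["force"],1),"open %.4f"%s["opening"],flush=True);return s
E
python3 - <<'E'
from h import *
im,P,ci=cloud("top")
rims(P,ITEMS)
# rack fence tops
m=(abs(P[...,2]-.046)<.005)&(abs(P[...,0]-.487)<.16)&(abs(P[...,1]-.298)<.16)
pts=P[m][:,:2].astype(np.float32);print("fence rect",m.sum(),cv2.minAreaRect(pts))
for n,c,z,r in [("board",(.544,0),.018,.16),("wheel",(.496,-.3),.05,.12)]:
    m=(abs(P[...,2]-z)<.005)&(np.hypot(P[...,0]-c[0],P[...,1]-c[1])<r)
    pts=P[m][:,:2].astype(np.float32);print(n,m.sum(),cv2.minAreaRect(pts),cv2.minEnclosingCircle(pts),np.nanmedian(P[m][:,2]))
cv2.imwrite("pics/crop_top.png",cv2.resize(im[110:290,130:400,::-1],None,fx=2.9,fy=2.9,interpolation=cv2.INTER_CUBIC))
robot.goto([.42,.25,.40],q(np.pi/2))
im,P,ci=cloud("wrist");st()
print(np.round(ci["cam_to_world"],3).tolist())
cv2.imwrite("pics/wrist1.png",im[:,:,::-1])
rims(P,ITEMS)
E
```

```text
tumbler 150 [0.407  0.2556 0.0273] std 0.0015 z 0.1166
vase 136 [0.4861 0.2468 0.0214] std 0.0018 z 0.1362
bowl 144 [0.5533 0.2378 0.0266] std 0.005 z 0.051
fence rect 2320 ((0.487792432308197, 0.29645609855651855), (0.21939639747142792, 0.24029137194156647), 83.05218505859375)
board 4130 ((0.509380578994751, 0.005812607705593109), (0.21993288397789001, 0.2226811945438385), 83.61077117919922) ((0.525593638420105, 0.0029738512821495533), 0.143388569355011) 0.01828527366767574
wheel 3470 ((0.498459130525589, -0.3007394075393677), (0.17683766782283783, 0.17805789411067963), 0.3741357922554016) ((0.49865618348121643, -0.30114272236824036), 0.09091948717832565) 0.050683087875320165
t2.6 [0.4197 0.2509 0.3994] F [-0.  -0.  -0.1] open 0.0939
[[-0.001, 0.957, 0.289, 0.334], [1.0, 0.001, 0.0, 0.251], [-0.0, 0.289, -0.957, 0.578], [0.0, 0.0, 0.0, 1.0]]
tumbler 523 [0.404  0.2553 0.0272] std 0.0015 z 0.1158
vase 446 [0.4827 0.2463 0.0215] std 0.0017 z 0.1354
bowl 267 [0.5489 0.238  0.0266] std 0.004 z 0.0505
```

View pics/crop_top.png

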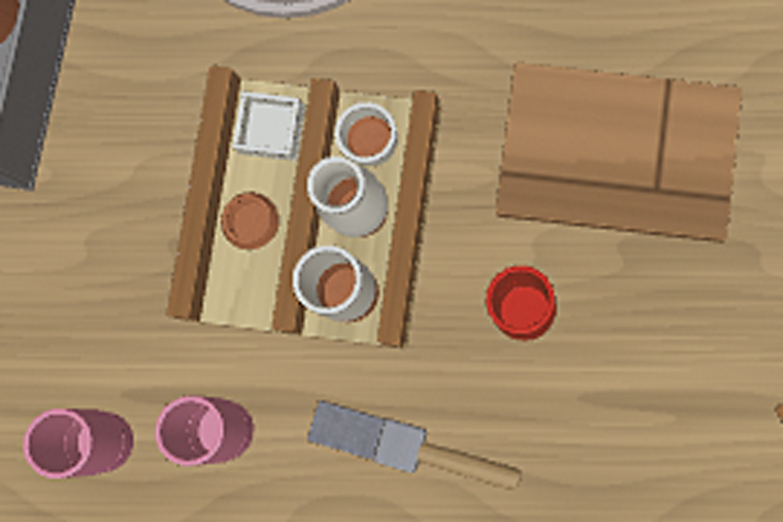

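View pics/wrist1.png

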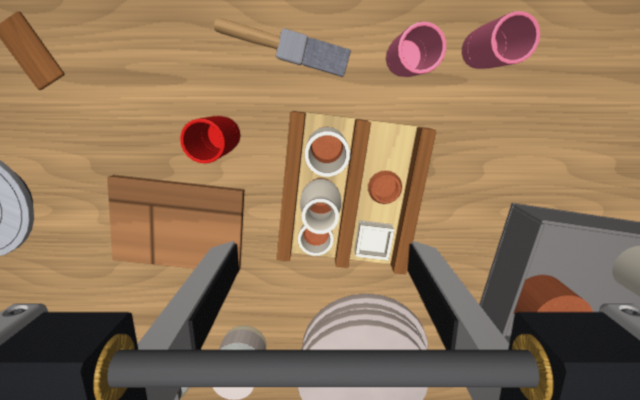

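The close crops confirm the choice. The white tumbler, vase and bowl stand in the right lane, and the fitted rims match the stated sizes and heights (z 0.116, 0.136 and 0.051). Rack yaw is about -7°. Next I check IK, then pick the tumbler.

```bash
cat >> h.py <<'E'
YAW=np.deg2rad(-7.0); ex=np.array([np.cos(YAW),np.sin(YAW)]); ey=np.array([-np.sin(YAW),np.cos(YAW)])
ACR=YAW+np.pi/2; ALONG=YAW
BOARD=np.array([.543,.001]); WHEEL=np.array([.497,-.301])
TUM=np.array([.4055,.2555]); VASE=np.array([.4845,.2467]); BOWL=np.array([.551,.238])
TB=BOARD-ey*.055; VB=BOARD+ey*.055
def P3(xy,z): return [float(xy[0]),float(xy[1]),float(z)]
E
python3 - <<'E'
from h import *
for n,xy,z,ph in [("tum",TUM,.062,ACR),("tumup",TUM,.26,ACR),("vase",VASE,.095,ACR),("vaseup",VASE,.28,ACR),("tb",TB,.068,ACR),("vb",VB,.1,ACR),("tbu",TB,.26,ACR),("bowl",BOWL,.019,ALONG),("bowl+",BOWL,.019,ALONG+np.pi),("wheel",WHEEL,.057,ALONG),("wheel+",WHEEL,.057,ALONG+np.pi),("wheelacr",WHEEL,.057,ACR)]:
    r=robot.inverse_kinematics(P3(xy,z),q(ph)); print(n,None if r is None else np.round(r,2))
E
```

```text
tum [-0.88  0.31  0.22  2.17 -0.11  0.67  0.86]
tumup [-0.9   0.04  0.21  1.97 -0.01  1.12  0.76]
vase [-0.81  0.35  0.27  2.01 -0.13  0.79  0.98]
vaseup [-0.84  0.15  0.28  1.82 -0.04  1.18  0.91]
tb [-0.58  0.47  0.71  2.06 -0.44  0.77  1.85]
vb [-0.62  0.38  0.49  2.   -0.25  0.81  1.47]
tbu [-0.57  0.17  0.63  1.87 -0.11  1.13  1.55]
bowl [-0.76  0.55  0.32  1.93 -0.26  0.7  -0.41]
bowl+ [-0.67  0.54  0.2   1.93 -0.16  0.69  2.64]
wheel [-0.12  0.56  0.74  1.97 -0.52  0.8   0.79]
wheel+ [-0.38  0.85  1.2   1.99 -0.95  1.03 -1.97]
wheelacr [-0.02  0.52  0.6   1.97 -0.41  0.77  2.26]
```

Run:
```python
from h import *
im,P,ci=cloud("wrist")
# red tumbler, board & other tops from wrist
m=(abs(P[...,2]-.018)<.004)&(abs(P[...,0]-.543)<.13)&(abs(P[...,1])<.16)
hsv=cv2.cvtColor(im,cv2.COLOR_RGB2HSV)
k=cv2.morphologyEx(m.astype(np.uint8),cv2.MORPH_OPEN,np.ones((7,7)))
n,l,s,c=cv2.connectedComponentsWithStats(k);i=1+np.argmax(s[1:,4]);pts=P[l==i][:,:2].astype(np.float32)
print("board",s[i],cv2.minAreaRect(pts))
im2,P,_=cloud("top")
m=(abs(P[...,2]-.018)<.004)&(abs(P[...,0]-.543)<.13)&(abs(P[...,1])<.16)
k=cv2.morphologyEx(m.astype(np.uint8),cv2.MORPH_OPEN,np.ones((7,7)))
n,l,s,c=cv2.connectedComponentsWithStats(k);i=1+np.argmax(s[1:,4]);pts=P[l==i][:,:2].astype(np.float32)
print("board",s[i],cv2.minAreaRect(pts))
rims(P,[("red",(.41,.07),.105,.006)])
```

```text
board [ 107  177  135   91 9740] ((0.542239248752594, 0.0005709752440452576), (0.22004041075706482, 0.15094247460365295), 83.86546325683594)
board [342 163  40  25 482] ((0.5079365372657776, -0.04983501136302948), (0.11085612326860428, 0.05793299898505211), 77.79986572265625)
red 82 [0.3922 0.0899 0.0268] std 0.0014 z 0.1047
```

```bash
cat >> h.py <<'E'
def pick(xy,z,ph,up,close=0.0,opening=.094):
    robot.goto(P3(xy,up),q(ph))
    hit=robot.servo_line(P3(xy,z),rate=.15,max_force=15)
    st(); 
    if hit: print("HIT on descent"); return False
    robot.set_gripper(close); st(); return True
def place(xy,z,ph,up,opening=.094):
    robot.goto(P3(xy,up),q(ph))
    robot.servo_line(P3(xy,z+.008),rate=.15)
    h=robot.servo_line(P3(xy,z-.003),rate=.03,max_force=5); print("touch",h); st()
    robot.set_gripper(opening); st()
    robot.servo_line(P3(xy,up),rate=.25)
def shot(n,name,crop=None):
    im,P,ci=cloud(n); i=im if crop is None else cv2.resize(im[crop[0]:crop[1],crop[2]:crop[3]],None,fx=2.5,fy=2.5,interpolation=cv2.INTER_CUBIC)
    cv2.imwrite(f"pics/{name}.png",i[:,:,::-1]); return im,P
E
python3 - <<'E'
from h import *
if pick(TUM,.064,ACR,.20):
    robot.servo_line(P3(TUM,.26),rate=.15);st()
    shot("scene","s_tum",(120,300,250,500))
E
```

```text
t4.6 [0.406  0.2559 0.0648] F [-0.1 -0.2 -0.1] open 0.0942
t5.2 [0.4056 0.2556 0.0641] F [-1.3  0.4  2.2] open 0.0609
t6.7 [0.4052 0.2552 0.2592] F [-0.9 -0.4 -2.8] open 0.0606
```

View pics/s_tum.png

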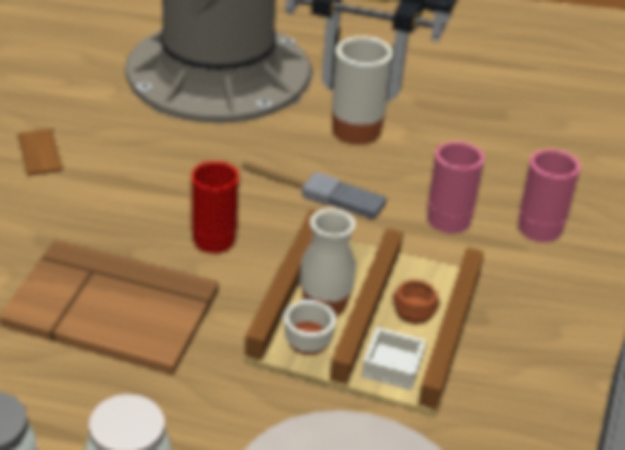

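The tumbler hangs upright in the jaws (crop px 360,90) and the others are undisturbed. Next I place it on the board, then fetch the vase by its neck.

Run:
```python
from h import *
place(TB,.070,ACR,.26)
im,P=shot("scene","s_b1",(120,300,200,450))
rims(P,[("tumbler",TB,.123,.006)])
if pick(VASE,.093,ACR,.26):
    robot.servo_line(P3(VASE,.30),rate=.15);st()
    shot("scene","s_v",(120,300,200,450))
```

```text
touch True
t9.7 [ 0.5368 -0.0532  0.0694] F [ 0.8  0.3 -0.2] open 0.0609
t10.4 [ 0.5363 -0.0534  0.0695] F [ 0.5 -0.8 -0.5] open 0.0943
tumbler 131 [ 0.5374 -0.0501  0.0275] std 0.0023 z 0.1224
t13.8 [0.485  0.2468 0.0937] F [ 1.1  0.2 -0.2] open 0.0940
t14.6 [0.4843 0.2466 0.0928] F [ 0.6  0.5 -2.1] open 0.0490
t16.1 [0.4841 0.2465 0.2992] F [ 0.2 -0.7 -2. ] open 0.0489
```

View pics/s_v.png

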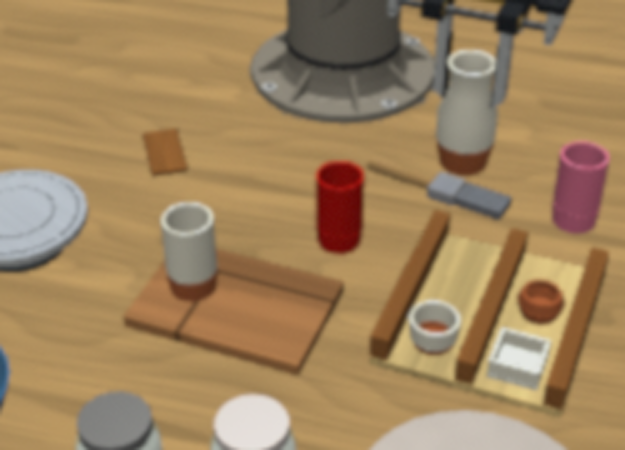

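The vase hangs upright (crop px 468,110) and the tumbler stands upright on the board at (190,250). The jaws closed at 49 mm, so they rest on the rim and shoulder rather than the neck, but the vase is not tilted. Next I place it on the board.

Run:
```python
from h import *
place(VB,.099,ACR,.30)
im,P=shot("scene","s_b2",(120,300,200,450))
rims(P,[("vase",VB,.143,.006),("tum",TB,.123,.006),("bowl",BOWL,.052,.006)])
robot.goto(P3(BOWL-ex*.09,.30),q(ALONG))
im,P=shot("wrist","w_bowl")
rims(P,[("bowl",BOWL,.052,.006)])
im,P=shot("top","t_bowl",(110,290,130,380))
rims(P,[("bowl",BOWL,.052,.006)])
for c in ["wrist","top"]:
    for r in robot.tip_of(c,"bowl_mid")[:2]: print(c,r["conf"],np.round(r["point"],4))
st()
```

```text
touch True
t18.8 [0.5502 0.0558 0.0985] F [0.3 0.3 2.9] open 0.0488
t19.6 [0.5495 0.0557 0.0984] F [-0.2  0.3 -0.2] open 0.0941
vase 109 [0.5506 0.0584 0.0216] std 0.0022 z 0.1425
tum 132 [ 0.5373 -0.0504  0.0272] std 0.0021 z 0.1223
bowl 152 [0.5525 0.24   0.0265] std 0.0047 z 0.0512
bowl 616 [0.5504 0.2394 0.0261] std 0.003 z 0.0505
bowl 143 [0.5533 0.2382 0.0264] std 0.0048 z 0.0511
wrist 0.74 [0.5567 0.238  0.0277]
wrist 0.63 [0.4878 0.2968 0.0032]
top 0.82 [0.55   0.237  0.0328]
t22.6 [0.4618 0.2487 0.3   ] F [-0.4 -0.7 -0.2] open 0.0941
```

```bash
python3 -c "
import cv2,numpy as np
a=cv2.imread('pics/s_b2.png');b=cv2.imread('pics/w_bowl.png')
a=cv2.resize(a,(400,288));b=cv2.resize(b,(400,250));c=cv2.resize(cv2.imread('pics/t_bowl.png'),(400,288))
o=np.zeros((576,800,3),np.uint8);o[:288,:400]=a;o[:250,400:]=b;o[288:,:400]=c
cv2.imwrite('pics/m1.png',o)"
```

```text
(no output)
```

View pics/m1.png

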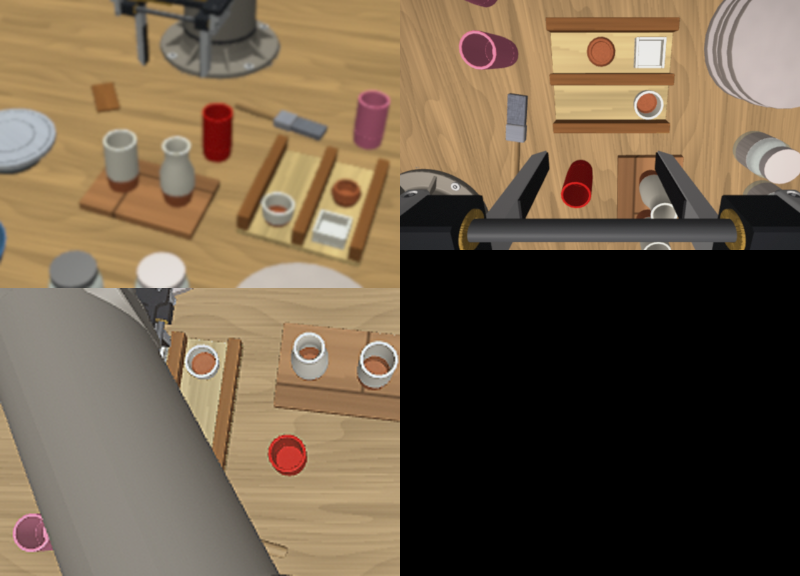

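Both pots stand upright on the board and the bowl is free; three estimates put it at (.5515,.2390). I pick it along the lane.

Run:
```python
from h import *
B=np.array([.5515,.2390])
if pick(B,.020,ALONG,.16):
    robot.servo_line(P3(B,.22),rate=.12);st()
    shot("scene","s_bowl",(120,300,200,450))
```

```text
t24.4 [0.5521 0.2393 0.021 ] F [ 0.6 -0.5 -0.8] open 0.0938
t25.1 [0.5516 0.239  0.0201] F [-0.5  0.5  3. ] open 0.0560
t26.9 [0.5512 0.2389 0.2194] F [ 0.1  0.7 -0.3] open 0.0557
```

View pics/s_bowl.png

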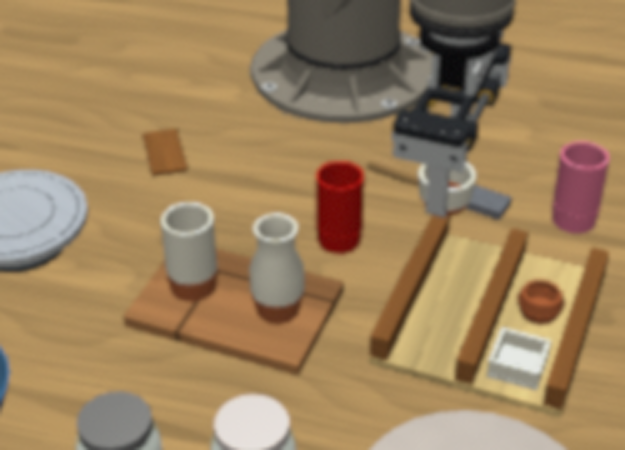

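The bowl is held level (crop px 447,185). I move it to the wheel, well above the pots.

Run:
```python
from h import *
s=robot.read_state()["ee_pos"]
robot.servo_line(P3(s[:2],.32),rate=.2)
place(WHEEL,.058,ALONG,.30)
im,P=shot("scene","s_w",(120,300,100,350))
rims(P,[("bowl",WHEEL,.090,.006)])
im,P=shot("top","t_w",(110,290,280,530))
rims(P,[("bowl",WHEEL,.090,.006)])
m=(abs(P[...,2]-.05)<.005)&(np.hypot(P[...,0]-.496,P[...,1]+.3)<.12)
print(cv2.minEnclosingCircle(P[m][:,:2].astype(np.float32)))
for r in robot.tip_of("top","bowl_mid")[:2]: print(r["conf"],np.round(r["point"],4))
for r in robot.tip_of("top","wheel_top")[:1]: print(r["conf"],np.round(r["point"],4))
for r in robot.tip_of("scene","wheel_top")[:1]: print(r["conf"],np.round(r["point"],4))
for r in robot.tip_of("scene","bowl_mid")[:2]: print(r["conf"],np.round(r["point"],4))
st()
a=np.vstack([cv2.resize(cv2.imread(f"pics/{n}.png"),(400,288)) for n in ["s_w","t_w"]]);cv2.imwrite("pics/m2.png",a)
```

```text
touch True
t31.6 [ 0.4974 -0.301   0.0573] F [ 0.4 -0.6 -0.3] open 0.0557
t32.4 [ 0.4972 -0.3009  0.0575] F [ 0.1 -0.1  0.1] open 0.0941
bowl 119 [ 0.4966 -0.2975  0.0264] std 0.0026 z 0.089
bowl 150 [ 0.4975 -0.2997  0.0261] std 0.0016 z 0.0898
((0.49848589301109314, -0.3003880977630615), 0.08999857306480408)
0.65 [ 0.4959 -0.3052  0.0485]
0.89 [ 0.4986 -0.3011  0.0525]
0.65 [ 0.4965 -0.2993  0.0649]
t33.8 [ 0.4968 -0.301   0.2995] F [ 0.2 -0.2 -0.4] open 0.0941
```

View pics/m2.png

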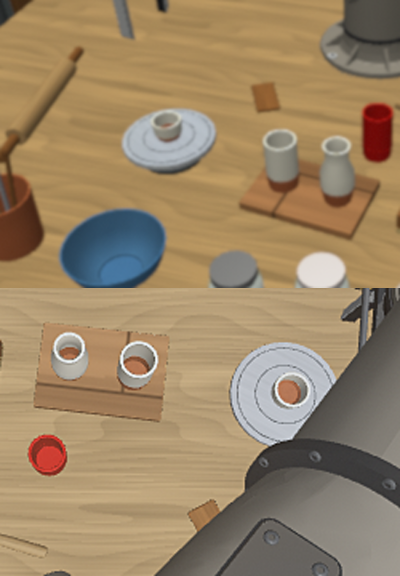

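The bowl stands upright on the wheel, within about 2 mm of its centre. Next the vase goes back, then the tumbler, each at its original TCP pose.

Run:
```python
from h import *
robot.goto(P3(VB,.30),q(ACR))
if pick(VB,.099,ACR,.26):
    robot.servo_line(P3(VB,.30),rate=.15);st()
    place(VASE,.093,ACR,.30)
    im,P=shot("scene","s_v2",(120,300,200,450)); rims(P,ITEMS[1:2]+[("tum",TB,.123,.006)])
```

```text
t36.7 [0.5503 0.0556 0.0998] F [-0.1 -0.4 -0.2] open 0.0942
t37.5 [0.5495 0.0556 0.0989] F [ 0.1  0.  -2.2] open 0.0491
t39.0 [0.5493 0.0556 0.2993] F [ 0.2 -0.4 -2.7] open 0.0488
touch True
t41.6 [0.4848 0.2472 0.0925] F [0.3 1.1 3.5] open 0.0487
t42.4 [0.4843 0.2469 0.0924] F [-0.3  0.1 -0.5] open 0.0936
vase 110 [0.4861 0.2494 0.0215] std 0.0021 z 0.1363
tum 131 [ 0.5375 -0.0502  0.0273] std 0.0019 z 0.1224
```

View pics/s_v2.png

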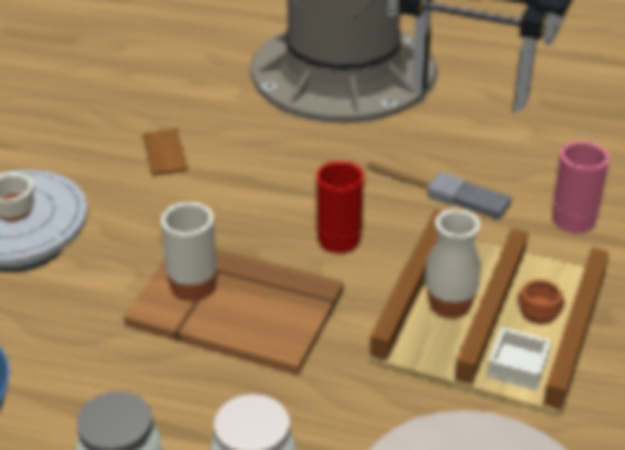

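The vase is back upright in its lane (crop px 453,265). The tumbler is next.

Run:
```python
from h import *
robot.goto(P3(TB,.28),q(ACR))
if pick(TB,.070,ACR,.20):
    robot.servo_line(P3(TB,.30),rate=.15);st()
    place(TUM,.064,ACR,.30)
    shot("scene","s_end0",(120,300,200,450))
    robot.goto([.42,.25,.40],q(np.pi/2))
    im,P=shot("wrist","w_end"); rims(P,ITEMS); st()
    robot.goto_joints([-1.327,0.426,0.074,1.606,-0.034,1.111,-0.067])
    im,P=shot("top","t_end",(110,290,130,530)); rims(P,ITEMS+[("bowlW",WHEEL,.09,.006)])
    for t in ["dish_mid","pinch_pot_mid","tumbler_mid","vase_mid","bowl_mid"]:
        for r in robot.tip_of("top",t)[:1]: print(t,round(r["conf"],2),np.round(r["point"],3))
    im,P=shot("scene","s_end"); rims(P,ITEMS+[("bowlW",WHEEL,.09,.006)])
    st()
    a=np.zeros((560,800,3),np.uint8)
    t=cv2.resize(cv2.imread("pics/t_end.png"),(600,270));a[:270,:600]=t
    a[270:558,:400]=cv2.resize(cv2.imread("pics/s_end0.png"),(400,288)); a[270:520,400:]=cv2.resize(cv2.imread("pics/w_end.png"),(400,250)); cv2.imwrite("pics/m3.png",a)
```

```text
t46.1 [ 0.5369 -0.0537  0.0709] F [ 0.2 -0.4  0.6] open 0.0938
t46.7 [ 0.5364 -0.0535  0.0701] F [0.5 0.6 3.1] open 0.0604
t48.4 [ 0.536  -0.0536  0.2994] F [-0.3 -0.1 -2.6] open 0.0605
touch True
t51.6 [0.4057 0.256  0.0633] F [ 0.2 -0.1 -1.4] open 0.0611
t52.3 [0.4054 0.2558 0.0635] F [ 1.2 -0.6 -0.4] open 0.0938
tumbler 520 [0.4044 0.2551 0.0272] std 0.0015 z 0.1158
vase 452 [0.4834 0.2464 0.0215] std 0.0017 z 0.1354
bowl 26 [0.5497 0.2383 0.0408] std 0.0005 z 0.0502
t54.0 [0.4197 0.2499 0.399 ] F [ 0.6  0.4 -0.4] open 0.0941
tumbler 154 [0.4074 0.2556 0.0273] std 0.0015 z 0.1164
vase 144 [0.4867 0.247  0.0213] std 0.002 z 0.1358
bowl 16 [0.5502 0.2381 0.0405] std 0.0011 z 0.0479
bowlW 150 [ 0.4976 -0.2997  0.0262] std 0.0016 z 0.0892
dish_mid 0.78 [0.566 0.339 0.019]
pinch_pot_mid 0.61 [0.469 0.346 0.027]
tumbler_mid 0.94 [0.391 0.092 0.05 ]
vase_mid 0.9 [0.489 0.248 0.072]
bowl_mid 0.86 [ 0.492 -0.301  0.076]
tumbler 123 [0.4061 0.2583 0.0272] std 0.0021 z 0.1165
vase 109 [0.4863 0.2493 0.0216] std 0.0024 z 0.1365
bowl 48 [0.5514 0.2386 0.0396] std 0.002 z 0.0508
bowlW 113 [ 0.4959 -0.2979  0.0259] std 0.0025 z 0.0889
t56.0 [0.2589 0.6233 0.2059] F [-0.3 -0.4 -1. ] open 0.0939
```

View pics/m3.png

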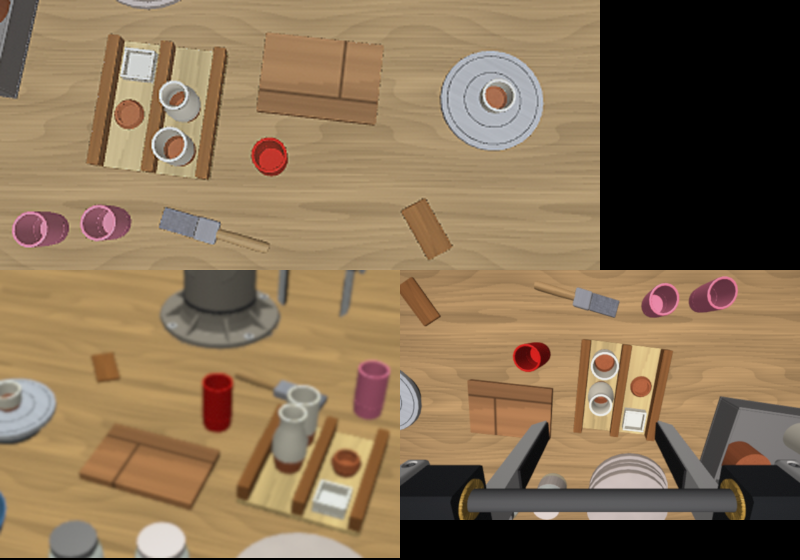

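The tumbler and vase are back within about 1 mm of their starting fits. The bowl is on the wheel, the dish and pinch pot have not moved, the board is empty and the arm is clear.

```bash
python3 -c "
from workcell import robot
robot.finish_job();print(robot.read_state()['clock'])"
```

```text
the job is handed in; nothing more can be done
the job is handed in; nothing more can be done
```

The job is done in the order asked and handed in at about 56 s of the 131 s allowed. I moved the tumbler and then the vase to the ware board, set the bowl in the middle of the banding wheel, then put the vase and the tumbler back. All stand upright, and the arm is back at its start pose touching nothing.

**Last checks:**
- **Tumbler and vase:** each is within about 1 mm of its starting position, comparing the same camera before and after, with rim heights unchanged.
- **Bowl:** it stands upright, 1–3 mm from the wheel's centre depending on the camera.
- **Dish and pinch pot:** they look undisturbed, and the network's points agree with the start within its accuracy.

**What disagreed or differed from plan:**
- **Camera offset:** the cameras differ from one another by about 3 mm, which is close to the calibration error.
- **Network mix-up:** in the last top view, its best guess for the tumbler was the red look-alike. I ignored it; the rim fit and the picture show the right one.
- **Vase grip:** the jaws closed at 49 mm rather than the 42 mm of the neck, so they held rim and shoulder. The vase stayed upright throughout.

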